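Check a finish sample in the bench photometer

TASK

First aim the photometer's lamp: turn the round knob until the dial pointer stands on the black index mark, and let go of the knob. Then take the taller of the two sample cells out of its stand, gripping it by its ribbed frosted sides and never touching its clear windows, and finish holding it still and upright in mid-air between the two optical heads, with the beam passing squarely through the middle of its windows and the cell touching nothing but the fingers. Leave the short cell, the bottle and the jar where they are, and the pointer on its mark.

Things in the scene. Friction and masses are not known exactly. Their poses are not given: they have to be found in the camera images.
- photometer: Fixed instrument. Origin on the table; z up, -x faces the robot, +y is the lamp end. Grey base x -130..70, y -125..125 mm, top 14. Front console x -128..-44, y -108..108, top 46: knob on its -y half, white dial under a clear cover (top 55) on its +y half. Behind, two black heads x -8..58, y 57..121 and -121..-57, top 96 (lamp end has aluminium fins, top 102).
- light_path (a point): Middle of the gap between the heads' round 36 mm snouts, which end at y = +46 and -46 mm: free gap 92 mm, open above and to the front, base top (14 mm) below. On the beam axis, 72 mm above the table (photometer frame 25, 0, 72 mm). The 10 mm wide beam runs along this frame's y; axes as the photometer's.
- knob_grip (a point): On the axis of the aim knob, 70 mm above the table (photometer frame -86, -58 mm), the height to grip. Black knurled cylinder 36 mm across, 30 mm high (52 to 82 mm above the table), axis vertical; can be gripped from above at any yaw and stays where it is left (friction 0.04 N m).
- aim_knob (a joint): Angle of the knob in rad, growing counter-clockwise seen from above; stops at -1.2 and 2.4. Starts between 1.0 and 2.2, so it must be turned clockwise, to 0.
- pointer (a joint): Angle of the dial pointer in rad, coupled to the knob: 0.4 x the knob's angle, same sense. 0 = the tip is at the middle of the mark; about +-0.07 is the mark's half width.
- pointer_tip (a point): Tip of the thin dark pointer on the dial, 56 mm from its pivot (pivot at photometer frame -115, 50 mm); it points towards +x of the photometer when on the mark.
- dial_mark (a point): Front edge of the black index mark on the white dial (7 mm wide block), where the pointer's tip must stand.
- cell_stand: Fixed grey stand 66 x 150 x 16 mm, origin at its underside's centre. Two pockets 10 mm deep (floor 6 mm above the table, 36 x 40 mm) at y = +40 and -40 mm of its frame; the tall and the short cell stand in them, either way round.
- sample_cell: The taller cell, 72 mm high, upright, about 0.1 kg; origin at its underside's centre, z up. Sides towards +x and -x are frosted and ribbed, 34 mm apart outside, 32 mm wide: grip these. Sides towards +y and -y are clear windows, 28 mm wide, 38 mm apart outside. Same under a half turn. Axes start parallel to the stand's.
- sample_cell_windows: The clear block of the sample cell that shows as its two windows (28 x 38 x 60 mm, 6 to 66 mm above the cell's underside), fixed in the cell; same origin and axes as the cell. The fingers must not touch it.
- window_centre (a point): Middle of the sample cell's windows, 36 mm above its underside, on its axis; this point belongs at the light path.
- short_cell: Cell of the same make but 44 mm high, in the other pocket; stays there. Origin at its underside's centre.
- dye_bottle: Dark brown bottle with a black cap, 39 mm across, 82 mm high; a bystander. Origin at its underside's centre.
- rivet_jar: Clear jar of rivets with a gold lid, 47 mm across, 50 mm high; a bystander. Origin at its underside's centre.
Mind the look-alikes: they are no part of the job. What is shaped like the short_cell but blue or green is not meant. Leave any blue look-alike of the sample_cell alone.

How it is judged:
By the outcome, as a careful person would: the job done as asked, in the order asked, and still so for the second after the job is handed in, while the arm keeps its last pose, push and grip.
It also fails if it takes over 58 s, if anything falls off the work surface, if the arm or the gripper's body presses on something with over 40 N, if the wrist force passes 120 N, or if a joint passes its speed limit or range.

ROBOT

A 6-joint arm with a two-finger parallel gripper is mounted at the origin on a cart in front of the work surface, level with it; the furniture and walls round the work are solid. World frame = base frame: x ahead of the robot, y to its left, z up, the work surface at z = 0. Lengths are in mm, angles in rad, forces in N, time in s.
With the tool pointing down it reaches from about 350 to 875 mm from the base axis. Payload 4.2 kg.
Tool frame: the origin (TCP) lies midway between the tips of the shut fingers; the grasp point (between the pads) lies 19 mm behind it (arm.tcp_to_grasp is the distance from the TCP to the grasp point, in mm); z points along the fingers, y is the line along which they close (so a half turn about z gives the same grasp; the last joint's range is limited). The gripper opens to 85 mm and grips with 20 to 120 N. Pads are 22 mm wide; open, the fingers measure 114 mm over their backs; the gripper's body (76 mm by 85 mm) begins 54 mm behind the grasp point. The pads swing forward as they close: fully open they stand 13 mm farther back than shut.
Start: joints at [-1, 0.385, 0.008, 0, -1.194, -0.259], TCP at [191.748, -594.838, 231.312] pointing down, gripper open.
Joint ranges: [-3.14, 3.14], [-1.21, 2.06], [-1.07, 1.41], [-3.16, 2.05], [-2.99, -0.16], [-3.1, 3.1]. Speed limits (rad/s): [2.79, 2.79, 3.14, 3.14, 3.14, 3.14].

INTERFACE

Orientations are given as a unit quaternion [x, y, z, w].
In Python, from bench import arm gives the robot as it stands.
- The arm moves only by the tool arm_command, never from a script. Its argument "rows" is a list of rows, each a list of 2 entries, a list of its own where there are three numbers: the shift along the tool's x, y, z as a fraction of full scale, then the turn, a rotation vector about the tool's x, y, z as a fraction of full scale. In form: [[[x, y, z], [wx, wy, wz]], ...]. A call has 1 to 5 rows; each row is the pose to reach, as a shift and turn from the pose commanded when the call began, along the tool's axes at that moment, turning the shorter way round; what a row does not reach only later rows make up. Full scale, the value 1, is 0.25 m for a shift and 180 degrees for a turn. A row lasts 1/10 s, in which the tool goes at most 50 mm and 8.59 degrees, less where a joint would pass 70% of its speed; a pose out of reach is approached as far as the arm can. A call with a number of a shift or a turn outside -1 to 1 is refused whole. A call with a gripper value outside its range is refused whole. "grip" is the opening, from 0 (shut) to 1 (fully open), set as the call begins (left out, the last holds). The fingers move at their own pace and stop on an object; the grip force is fixed at half the most. Time passes only in rows, so rows that repeat a pose let the fingers close. It gives the time, the measured TCP pose, the force, the opening and the grip force at its end, in the units of the state.
- arm.read_state(): the state, without advancing time (a new reading comes with each control period).
- arm.get_image(name): name is "side" or "top" or "wrist"; returns (picture, depth): 384x512x3 uint8, blue, green, red; 384x512 float32, mm along the optical axis (not along the pixel's ray), 0 where there is no reading.
- arm.camera_info(name): a dict with "fx", "fy", "cx", "cy" (pixels), "extrinsics" (4x4, takes a point from camera to world coordinates). Camera axes: x right, y down, z forward; pixel columns grow to the right and rows downward; lengths in mm; the calibration is good to about 2 mm. A picture is of the moment at which its call begins: read the wrist's pose just before it. camera_info takes no time and is no camera call; for the wrist camera it gives the pose at the moment of the call.
- arm.job_done(): hands the job in; it is judged then, once.
Trained networks look in the newest picture that a camera, given by its name, has taken for a name from the list of things; names that differ only in an ending like _2 or _b are one class to them, and where a whole thing is asked for, a point or a joint stands for the part that bears it (a point fixed in the world has none). Each returns a list of dicts, best first, with "score" (0 to 1); they miss things now and then, are a little off and sometimes report something else, mostly with a low value. They report only what shows in the picture. A call takes as long as a camera call. They do not tell look-alikes from the thing itself.
- arm.spot_in(camera, query): "position" ([column, row] in pixels, amid what is visible of it).
The state is a dict: "clock": time; "joints": joint angles; "joint_vel": joint speeds; "joint_efforts": joint torques, N m; "position": TCP position; "ee_rot": TCP orientation; "contact_force": force on the tool from outside, world axes, zero at the start; "wrist_torque": the same for the moment, N m; "gripper_width": finger opening in mm; "grasp_force": force on a finger pad.
Only numpy, scipy, OpenCV 4.12 (cv2) and the standard library are available. Lean on these libraries where they do the work, as an engineer would, in place of code of your own. Each camera call takes 0.05 s, during which the arm holds its last target. There are 200 camera calls.

## Working session

There is one attempt and no reset: what is moved stays moved. The work goes in short steps, Python scripts to look and compute and a tool call to move; the robot and the scene stay as the last step left them, time stands still between calls to the robot, and variables do not carry over. Pictures are saved under pics/ and viewed, at most 10 in all, crops included, and the job is handed in when it is done.

Besides the shell and the picture viewer there is one more tool, called after "Call:" in YAML: its name, and indented under it one key for each argument. arm_command: Moves the arm, as the interface text tells. Shift numbers are shares of 0.25 m and turn numbers shares of 180 degrees, none past 1 either way. Its arguments: {"type":"object","properties":{"rows":{"type":"array","items":{"type":"array"}},"grip":{"type":"number"}},"required":["rows"]}

```bash
mkdir -p pics; cat > h.py <<'E'
import numpy as np, cv2
from bench import arm
from scipy.spatial.transform import Rotation as R
def px2w(cam,u,v,d=None,z=None,info=None):
    i=info or arm.camera_info(cam); T=np.array(i["extrinsics"])
    r=np.array([(u-i["cx"])/i["fx"],(v-i["cy"])/i["fy"],1.])
    if d is None:
        w=T[:3,:3]@r; d=(z-T[2,3])/w[2]
    return T[:3,:3]@(r*d)+T[:3,3]
def w2px(cam,p,info=None):
    i=info or arm.camera_info(cam); T=np.array(i["extrinsics"])
    c=T[:3,:3].T@(np.array(p,float)-T[:3,3]); return np.array([c[0]/c[2]*i["fx"]+i["cx"],c[1]/c[2]*i["fy"]+i["cy"]])
def cloud(cam,dep,info=None):
    i=info or arm.camera_info(cam); T=np.array(i["extrinsics"])
    v,u=np.indices(dep.shape); P=np.stack([(u-i["cx"])/i["fx"]*dep,(v-i["cy"])/i["fy"]*dep,dep],-1)
    return P@T[:3,:3].T+T[:3,3]
E
python3 - <<'E'
from h import *
ims=[]
for c in ["top","side"]:
    im,d=arm.get_image(c); cv2.imwrite(f"pics/{c}0.png",im); np.save(f"{c}0.npy",d)
    P=cloud(c,d)
    print(c,np.array(arm.camera_info(c)["extrinsics"]).round(2).tolist(),arm.camera_info(c)["fx"])
    for q in ["photometer","knob_grip","pointer_tip","dial_mark","cell_stand","sample_cell","short_cell","dye_bottle","rivet_jar"]:
        for s in arm.spot_in(c,q)[:3]:
            u,v=s["position"]; print(q,round(s["score"],2),np.round(s["position"]),P[int(v),int(u)].round(0))
    ims.append(im)
s=arm.read_state(); print({k:np.round(v,3).tolist() for k,v in s.items()}, arm.tcp_to_grasp)
E
```

```text
top [[-0.01, -1.0, 0.06, 481.19], [-1.0, 0.01, 0.0, 59.21], [-0.0, -0.06, -1.0, 944.96], [0.0, 0.0, 0.0, 1.0]] 424.31874326319485
photometer 0.85 [190. 193.] [546. 222.  13.]
photometer 0.2 [220. 214.] [498. 149.  82.]
knob_grip 0.83 [222. 212.] [504. 147.  80.]
dial_mark 0.78 [193. 191.] [551. 217.  14.]
sample_cell 0.87 [316. 262.] [399. -44.  71.]
sample_cell 0.65 [354. 231.] [ 461. -122.   78.]
sample_cell 0.21 [342. 232.] [ 458. -112.    7.]
short_cell 0.79 [363. 276.] [ 368. -148.   44.]
short_cell 0.66 [356. 179.] [ 571. -137.   44.]
short_cell 0.57 [390. 228.] [ 469. -204.   50.]
dye_bottle 0.59 [306. 122.] [691. -29.  60.]
rivet_jar 0.83 [376. 124.] [ 690. -179.   50.]
side [[-0.89, -0.21, 0.4, 187.11], [-0.45, 0.4, -0.8, 803.55], [0.0, -0.89, -0.45, 509.06], [0.0, 0.0, 0.0, 1.0]] 400.0268931909658
photometer 0.93 [224. 261.] [558. 215.  14.]
photometer 0.27 [264. 230.] [487. 170.  83.]
knob_grip 0.66 [266. 229.] [490. 161.  82.]
dial_mark 0.9 [224. 260.] [560. 215.  14.]
cell_stand 0.58 [325. 207.] [ 447. -113.   15.]
sample_cell 0.57 [343. 214.] [377. -33.  50.]
sample_cell 0.55 [323. 193.] [ 454. -109.   53.]
short_cell 0.8 [358. 204.] [ 366. -132.   34.]
short_cell 0.75 [287. 192.] [ 560. -122.   27.]
short_cell 0.75 [323. 194.] [ 452. -111.   50.]
dye_bottle 0.71 [223. 189.] [698. -16.  52.]
rivet_jar 0.64 [256. 177.] [ 677. -163.   33.]
rivet_jar 0.51 [226. 261.] [557. 212.  13.]
{'clock': 1.0, 'joints': [-1.0, 0.385, 0.008, -0.0, -1.194, -0.259], 'joint_vel': [-0.001, 0.0, 0.002, 0.003, -0.001, 0.003], 'joint_efforts': [-0.0, -39.209, 18.862, 4.191, -0.0, -0.0], 'position': [191.753, -594.842, 231.323], 'ee_rot': [-0.155, 0.988, -0.0, 0.0], 'contact_force': [0.538, -0.096, -0.208], 'wrist_torque': [0.041, -0.032, -0.001], 'grasp_force': 0.0, 'gripper_width': 85.203} 18.700000000000003
```

```bash
python3 - <<'E'
import cv2
a=cv2.imread("pics/top0.png")[90:310,110:430]; cv2.imwrite("pics/topc.png",cv2.resize(a,None,fx=2.5,fy=2.5,interpolation=cv2.INTER_CUBIC))
E
```

```text
(no output)
```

View pics/topc.png

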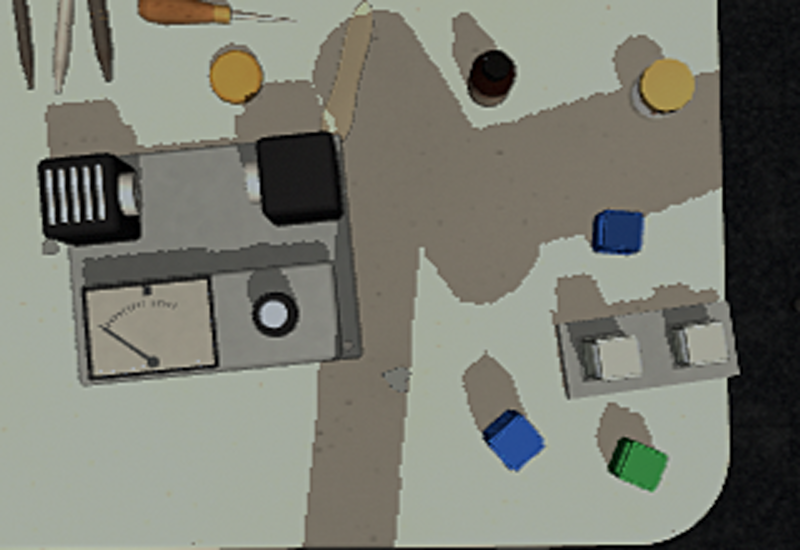

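View pics/side0.png

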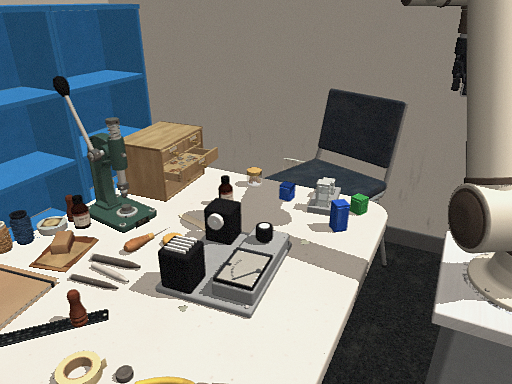

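The pictures show the following:
- **Top crop:** the photometer is at left. The knob is at crop (275,314). The pointer goes from (152,362) to (103,327), and the mark is at (147,290). The stand holds the tall cell on the left (612,357) and the short cell on the right (703,343).
- **Look-alikes:** the blue and green cells stand outside the stand.

Next I fit the poses to the depth data.

```bash
cat >> h.py <<'E'
from scipy.optimize import least_squares
PH=[(-130,70,-125,125,0,14),(-128,-44,-108,108,0,46),(-128,-44,5,100,40,55),(-8,58,57,121,0,96),(-8,58,-121,-57,0,96),(-99,-73,-71,-45,40,82)]
ST=[(-33,33,-75,75,0,16),(-17,17,21,59,6,78),(-17,17,-59,-21,6,50)]
def sdf(P,b):
    b=np.array(b,float); c=(b[::2]+b[1::2])/2; h=(b[1::2]-b[::2])/2
    q=np.abs(P-c)-h; return np.linalg.norm(np.maximum(q,0),axis=1)+np.minimum(q.max(1),0)
def fit(P,boxes,x0,rad,n=4000):
    P=P.reshape(-1,3); P=P[np.isfinite(P).all(1)]
    P=P[(np.hypot(P[:,0]-x0[0],P[:,1]-x0[1])<rad)&(P[:,2]>6)&(P[:,2]<110)]
    if len(P)>n: P=P[np.random.default_rng(0).choice(len(P),n,False)]
    def f(x):
        c,s=np.cos(x[2]),np.sin(x[2]); d=P-[x[0],x[1],0]
        L=np.stack([c*d[:,0]+s*d[:,1],-s*d[:,0]+c*d[:,1],d[:,2]-x[3]],1)
        return np.minimum(np.min([np.abs(sdf(L,b)) for b in boxes],0),15)
    r=least_squares(f,[*x0,0.],loss="soft_l1",x_scale=[5,5,.05,2],diff_step=1e-4)
    return r.x,np.median(np.abs(f(r.x))),len(P)
def w2(x,p): c,s=np.cos(x[2]),np.sin(x[2]); return np.array([x[0]+c*p[0]-s*p[1],x[1]+s*p[0]+c*p[1],*p[2:]])
E
python3 - <<'E'
from h import *
for c in ["top","side"]:
    d=np.load(c+"0.npy"); P=cloud(c,d); P[d==0]=np.nan
    ph=fit(P,PH,[575,210,.08],150); st=fit(P,ST,[465,-162,.12],75)
    print(c,ph,st)
    x=ph[0]; print("knob",w2(x,[-86,-58,70]),"lp",w2(x,[25,0,72]),"cell",w2(st[0],[0,40,6]))
    if c=="top":
        print([w2px(c,w2(x,p)) for p in ([-115,50,49],[-59,50,49])])
        im=cv2.imread("pics/top0.png"); z=6
        # rectify the dial: pixel = 0.25 mm
        src=np.float32([w2px(c,w2(x,p)) for p in ([-44,100,48],[-44,5,48],[-128,5,48],[-128,100,48])])
        H=cv2.getPerspectiveTransform(src,np.float32([[0,0],[570,0],[570,504],[0,504]]))
        cv2.imwrite("pics/dial0.png",cv2.warpPerspective(im,H,(570,504),flags=cv2.INTER_CUBIC))
E
```

```text
top (array([5.76156485e+02, 2.15376010e+02, 9.69766743e-02, 1.51939320e-01]), np.float64(1.1679306712191), 4000) (array([ 4.63364394e+02, -1.70734081e+02,  1.33289908e-01, -1.69548958e-01]), np.float64(0.9603090727859449), 1940)
knob [496.17639604 149.32159855  70.        ] lp [601.03902147 217.79662895  72.        ] cell [ 458.04857117 -131.08887944    6.        ]
[array([171.65337804, 234.3716347 ]), array([169.20264787, 207.92620797])]
side (array([5.76204606e+02, 2.17665753e+02, 9.00181619e-02, 6.03589243e-02]), np.float64(0.6669156452638569), 4000) (array([ 4.63005493e+02, -1.68973249e+02,  1.31822450e-01, -3.81752093e-01]), np.float64(0.7491304403152697), 740)
knob [495.7668163  152.16947787  70.        ] lp [601.10338347 219.91316847  72.        ] cell [ 457.74785316 -129.32028895    6.        ]
```

View pics/dial0.png

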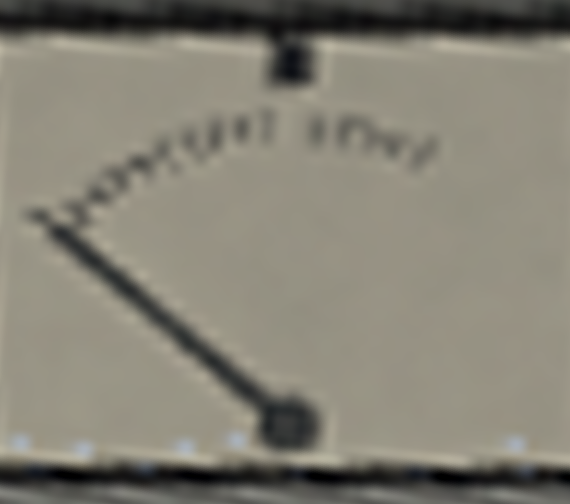

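The pointer tip is at (38,215), its pivot at (288,424) and the mark at (292,65). That puts the pointer about 0.885 rad off, so the knob needs about 127° clockwise. I plan the approach to the knob next.

```bash
cat >> h.py <<'E'
def rot_down(hd): # tool down, tool-y heading hd (deg)
    h=np.deg2rad(hd); y=np.array([np.cos(h),np.sin(h),0]); z=np.array([0,0,-1.]); return R.from_matrix(np.stack([np.cross(y,z),y,z],1))
def heading(Rm): y=Rm.apply([0,1,0]); return np.rad2deg(np.arctan2(y[1],y[0]))
def plan(*wps,step=240,ang=42.):
    s=arm.read_state(); p=np.array(s["position"]); q=R.from_quat(s["ee_rot"]); print("now",p.round(1),"hd",round(heading(q),1),"q",np.round(s["joints"],2))
    for P,hd in wps:
        P=np.array(P,float); g=rot_down(hd)
        while True:
            d=P-p; dh=(hd-heading(q)+180)%360-180
            k=max(1,int(np.ceil(max(np.linalg.norm(d)/step,abs(dh)/ang)-.02)))
            n=g if k==1 else rot_down(heading(q)+dh/k); t=p+d/k
            print("sh",(q.inv().apply(t-p)/250).round(3).tolist(),"tn",((q.inv()*n).as_rotvec()/np.pi).round(4).tolist(),"->",t.round(0))
            p,q=t,n
            if k==1: break
E
python3 -c "
from h import *
plan(([496,150.5,200],238),([496,150.5,50],238))"
```

```text
now [ 191.8 -594.8  231.3] hd 107.9 q [-1.    0.38  0.01 -0.   -1.19 -0.26]
sh [-0.518, 0.616, 0.031] tn [-0.0, 0.0, -0.1807] -> [ 268. -409.  223.]
sh [-0.768, 0.241, 0.031] tn [0.0, 0.0, -0.1807] -> [ 344. -222.  216.]
sh [-0.777, -0.21, 0.031] tn [-0.0, 0.0, -0.1807] -> [420. -36. 208.]
sh [-0.542, -0.595, 0.031] tn [0.0, 0.0, -0.1807] -> [496. 150. 200.]
sh [0.0, 0.0, 0.6] tn [0.0, 0.0, 0.0] -> [496. 150.  50.]
```

Call:
arm_command:
  rows:
    - [[-0.518, 0.616, 0.031], [0, 0, -0.18]]
    - [[-0.518, 0.616, 0.031], [0, 0, -0.18]]
    - [[-0.518, 0.616, 0.031], [0, 0, -0.18]]
    - [[-0.518, 0.616, 0.031], [0, 0, -0.18]]
    - [[-0.518, 0.616, 0.031], [0, 0, -0.18]]
  grip: 1

```text
clock: 1.5
position: [268.7, -404.3, 223.9]
ee_rot: [-0.428, 0.904, 0.0, 0.0]
contact_force: [0.2, -1.5, -0.2]
gripper_width: 85.1
grasp_force: 0.0
```

Call:
arm_command:
  rows:
    - [[-0.768, 0.241, 0.031], [0, 0, -0.18]]
    - [[-0.768, 0.241, 0.031], [0, 0, -0.18]]
    - [[-0.768, 0.241, 0.031], [0, 0, -0.18]]
    - [[-0.768, 0.241, 0.031], [0, 0, -0.18]]
    - [[-0.768, 0.241, 0.031], [0, 0, -0.18]]

```text
clock: 2.0
position: [346.1, -218.8, 216.3]
ee_rot: [-0.664, 0.748, -0.001, 0.001]
contact_force: [0.6, -0.4, 1.0]
gripper_width: 85.6
grasp_force: 0.0
```

Call:
arm_command:
  rows:
    - [[-0.777, -0.21, 0.031], [0, 0, -0.18]]
    - [[-0.777, -0.21, 0.031], [0, 0, -0.18]]
    - [[-0.777, -0.21, 0.031], [0, 0, -0.18]]
    - [[-0.777, -0.21, 0.031], [0, 0, -0.18]]
    - [[-0.777, -0.21, 0.031], [0, 0, -0.18]]

```text
clock: 2.5
position: [423.6, -33.1, 208.4]
ee_rot: [0.845, -0.534, 0.001, -0.001]
contact_force: [-0.0, -0.2, 0.1]
gripper_width: 85.5
grasp_force: 0.0
```

Call:
arm_command:
  rows:
    - [[-0.542, -0.595, 0.031], [0, 0, -0.18]]
    - [[-0.542, -0.595, 0.031], [0, 0, -0.18]]
    - [[-0.542, -0.595, 0.031], [0, 0, -0.18]]
    - [[-0.542, -0.595, 0.031], [0, 0, -0.18]]
    - [[-0.542, -0.595, 0.031], [0, 0, -0.18]]

```text
clock: 3.0
position: [501.2, 152.5, 199.7]
ee_rot: [0.96, -0.278, 0.001, -0.0]
contact_force: [0.7, -0.5, 0.2]
gripper_width: 85.4
grasp_force: 0.0
```

```bash
python3 - <<'E'
from h import *
s=arm.read_state(); info=arm.camera_info("wrist"); im,d=arm.get_image("wrist"); cv2.imwrite("pics/w1.png",im)
P=cloud("wrist",d,info); P[d==0]=np.nan
for q in ["knob_grip","pointer_tip","dial_mark"]:
    for a in arm.spot_in("wrist",q)[:2]: u,v=a["position"]; print(q,round(a["score"],2),np.round(a["position"]),P[int(v),int(u)].round(1))
f=fit(P,PH,[576.2,216.5,.094],190); print(f, w2(f[0],[-86,-58]),w2(f[0],[25,0]))
Q=P.reshape(-1,3); Q=Q[(np.abs(Q[:,2]-82)<4)&(np.hypot(Q[:,0]-496,Q[:,1]-150.5)<30)]
if len(Q)>20: print("knob top circle",cv2.minEnclosingCircle(Q[:,:2].astype(np.float32)),len(Q))
plan(([496,150.5,50],238))
E
```

```text
knob_grip 0.91 [254. 184.] [498.4 149.5  80.9]
(array([ 5.75198700e+02,  2.16262748e+02,  9.80324907e-02, -9.23191081e-01]), np.float64(0.6795160930315944), 4000) [495.28839688 150.12392868] [600.07866682 218.70963657]
knob top circle ((494.74725341796875, 151.49542236328125), 18.56362533569336) 1119
now [498.2 147.9 200.1] hd -122.7 q [ 0.6   0.23 -0.29 -0.   -1.04  0.4 ]
sh [-0.013, -0.005, 0.6] tn [0.0003, 0.0001, -0.0038] -> [496. 150.  50.]
```

View pics/w1.png

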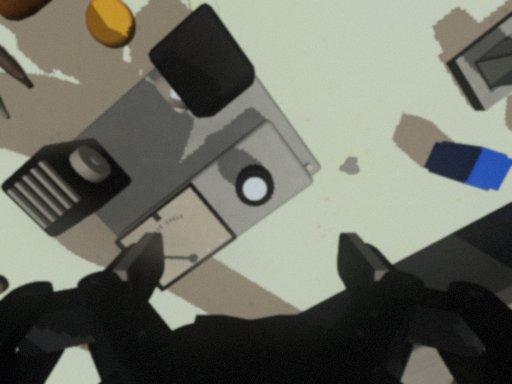

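The wrist view shows the knob at (254,184), between the fingers' lanes, with the dial at left. The knob's axis is at about (495.2,150.7). I descend now.

Call:
arm_command:
  rows:
    - [[-0.016, -0.003, 0.2], [0, 0, 0]]
    - [[-0.016, -0.003, 0.4], [0, 0, 0]]
    - [[-0.016, -0.003, 0.55], [0, 0, 0]]
    - [[-0.016, -0.003, 0.6], [0, 0, 0]]
    - [[-0.016, -0.003, 0.6], [0, 0, 0]]

```text
clock: 3.7
position: [493.9, 149.6, 48.6]
ee_rot: [0.96, -0.281, -0.002, 0.002]
contact_force: [0.3, -0.1, -0.5]
gripper_width: 85.1
grasp_force: 0.0
```

Call:
arm_command:
  rows:
    - [[0, 0, 0], [0, 0, 0]]
    - [[0, 0, 0], [0, 0, 0]]
    - [[0, 0, 0], [0, 0, 0]]
    - [[0, 0, 0], [0, 0, 0]]
    - [[0, 0, 0], [0, 0, 0]]
  grip: 0.3

```text
clock: 4.2
position: [495.7, 152.0, 51.9]
ee_rot: [0.96, -0.28, 0.001, -0.0]
contact_force: [-0.9, -2.2, 5.4]
gripper_width: 34.7
grasp_force: 59.3
```

Call:
arm_command:
  rows:
    - [[0, 0, 0], [0, 0, 0]]
    - [[0, 0, 0], [0, 0, 0]]
    - [[0, 0, 0], [0, 0, 0]]
  grip: 0.3

```text
clock: 4.5
position: [495.8, 151.9, 51.9]
ee_rot: [0.96, -0.28, 0.001, -0.0]
contact_force: [-2.1, -2.1, 6.6]
gripper_width: 34.5
grasp_force: 59.3
```

Call:
arm_command:
  rows:
    - [[0, 0, 0], [0, 0, 0.045]]
    - [[0, 0, 0], [0, 0, 0.09]]
    - [[0, 0, 0], [0, 0, 0.135]]
    - [[0, 0, 0], [0, 0, 0.18]]
    - [[0, 0, 0], [0, 0, 0.225]]

```text
clock: 5.0
position: [496.4, 152.4, 51.9]
ee_rot: [0.802, -0.597, 0.001, -0.001]
contact_force: [0.7, -1.3, 4.2]
gripper_width: 34.5
grasp_force: 59.2
```

Call:
arm_command:
  rows:
    - [[0, 0, 0], [0, 0, 0.045]]
    - [[0, 0, 0], [0, 0, 0.09]]
    - [[0, 0, 0], [0, 0, 0.135]]
    - [[0, 0, 0], [0, 0, 0.18]]
    - [[0, 0, 0], [0, 0, 0.225]]

```text
clock: 5.5
position: [497.1, 152.4, 51.9]
ee_rot: [-0.546, 0.838, -0.001, 0.002]
contact_force: [3.4, -3.6, 2.3]
gripper_width: 34.6
grasp_force: 59.4
```

Call:
arm_command:
  rows:
    - [[0, 0, 0], [0, 0, 0.045]]
    - [[0, 0, 0], [0, 0, 0.09]]
    - [[0, 0, 0], [0, 0, 0.135]]
    - [[0, 0, 0], [0, 0, 0.18]]
    - [[0, 0, 0], [0, 0, 0.225]]

```text
clock: 6.0
position: [497.7, 151.9, 52.0]
ee_rot: [-0.223, 0.975, -0.0, 0.002]
contact_force: [7.3, -6.3, 0.5]
gripper_width: 34.3
grasp_force: 59.5
```

Call:
arm_command:
  rows:
    - [[0, 0, 0], [0, 0, 0.03]]
    - [[0, 0, 0], [0, 0, 0.03]]
    - [[0, 0, 0], [0, 0, 0.03]]
    - [[0, 0, 0], [0, 0, 0.03]]

```text
clock: 6.4
position: [497.7, 151.8, 51.9]
ee_rot: [-0.179, 0.984, -0.0, 0.002]
contact_force: [5.3, -7.2, 1.8]
gripper_width: 34.4
grasp_force: 59.5
```

```bash
cat >> h.py <<'E'
def dial(n,c="top"):
    im,_=arm.get_image(c); x=[576.16,215.38,.097]
    src=np.float32([w2px(c,w2(x,p)) for p in ([-44,100,48],[-44,5,48],[-128,5,48],[-128,100,48])])
    H=cv2.getPerspectiveTransform(src,np.float32([[0,0],[570,0],[570,504],[0,504]]))
    w=cv2.warpPerspective(im,H,(570,504),flags=cv2.INTER_CUBIC); cv2.imwrite(f"pics/{n}.png",w); return w
E
python3 -c "
from h import *
dial('d1'); plan(([495,150,120],120))"
```

```text
now [497.7 151.8  51.9] hd 110.6 q [ 0.61  0.42 -0.48  0.   -0.68 -1.82]
sh [0.011, -0.003, -0.272] tn [-0.0005, 0.0014, -0.0521] -> [495. 150. 120.]
```

View pics/d1.png

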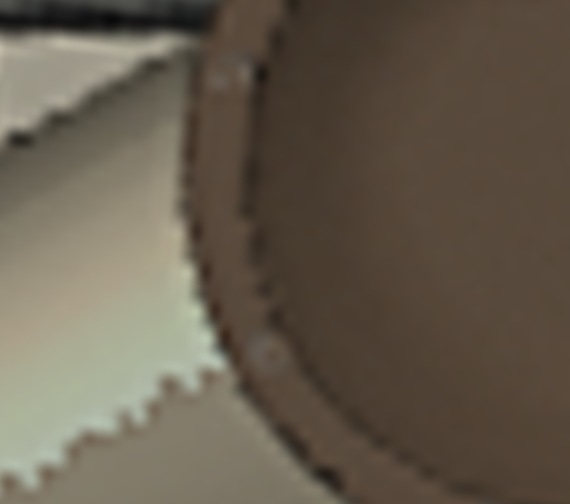

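The arm hides the dial from the top camera, which shows only its housing. I try the wrist camera while still gripping.

```bash
python3 - <<'E'
from h import *
info=arm.camera_info("wrist"); im,d=arm.get_image("wrist"); c="wrist"; x=[575.7,217,.097]
sd,_=arm.get_image("side")
def rect(c,im,info):
    src=np.float32([w2px(c,w2(x,p),info) for p in ([-44,100,48],[-44,5,48],[-128,5,48],[-128,100,48])])
    return cv2.warpPerspective(im,cv2.getPerspectiveTransform(src,np.float32([[0,0],[400,0],[400,354],[0,354]])),(400,354),flags=cv2.INTER_CUBIC)
a=rect("wrist",im,info); b=rect("side",sd,None)
cv2.imwrite("pics/d2.png",np.hstack([a,b,]))
E
```

```text
(no output)
```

View pics/d2.png

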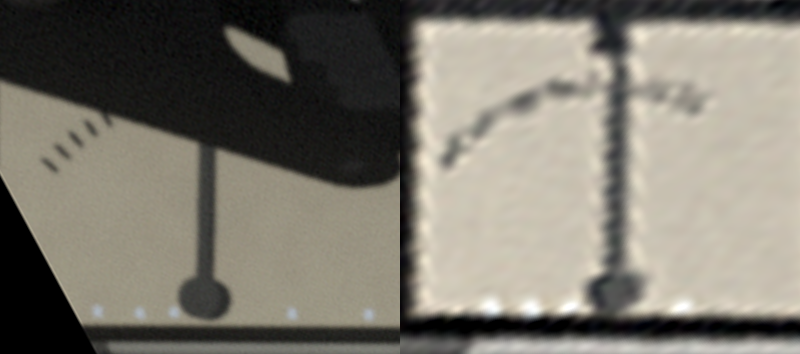

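In the side view (right half) the pointer runs from (614,292) to about (620,75), while the mark is centred at about (609,45). It has gone roughly 2.5° too far clockwise, so I turn the knob back about 5°, release and rise.

Call:
arm_command:
  rows:
    - [[0, 0, 0], [0, 0, -0.015]]
    - [[0, 0, 0], [0, 0, -0.03]]
    - [[0, 0, 0], [0, 0, -0.03]]
    - [[0, 0, 0], [0, 0, -0.03]]

```text
clock: 6.95
position: [497.7, 151.9, 52.0]
ee_rot: [-0.225, 0.974, -0.0, 0.002]
contact_force: [4.8, -5.4, 0.7]
gripper_width: 34.4
grasp_force: 59.5
```

Call:
arm_command:
  rows:
    - [[0, 0, 0], [0, 0, 0]]
    - [[0, 0, 0], [0, 0, 0]]
    - [[0, 0, 0], [0, 0, 0]]
    - [[0, 0, 0], [0, 0, 0]]
  grip: 1

```text
clock: 7.35
position: [495.3, 152.3, 50.4]
ee_rot: [-0.225, 0.974, 0.0, 0.0]
contact_force: [-0.4, -0.5, 0.2]
gripper_width: 85.5
grasp_force: 0.0
```

Call:
arm_command:
  rows:
    - [[0, 0, -0.15], [0, 0, 0]]
    - [[0, 0, -0.3], [0, 0, 0]]
    - [[0, 0, -0.45], [0, 0, 0]]
    - [[0, 0, -0.6], [0, 0, 0]]
    - [[0, 0, -0.6], [0, 0, 0]]

```text
clock: 7.85
position: [498.3, 153.8, 206.2]
ee_rot: [-0.225, 0.974, 0.001, 0.006]
contact_force: [0.6, -0.0, -0.8]
gripper_width: 85.3
grasp_force: 0.0
```

```bash
python3 - <<'E'
from h import *
x=[575.7,217,.097]
arm.get_image("side")
info=arm.camera_info("wrist"); im,d=arm.get_image("wrist"); sd,_=arm.get_image("side")
P=cloud("wrist",d,info); P[d==0]=np.nan
f=fit(P,PH,[575.2,216.3,.098],190); print(f,w2(f[0],[-86,-58]),w2(f[0],[25,0]))
def rect(c,im,info):
    src=np.float32([w2px(c,w2(x,p),info) for p in ([-44,100,48],[-44,5,48],[-128,5,48],[-128,100,48])])
    return cv2.warpPerspective(im,cv2.getPerspectiveTransform(src,np.float32([[0,0],[400,0],[400,354],[0,354]])),(400,354),flags=cv2.INTER_CUBIC)
cv2.imwrite("pics/d3.png",np.hstack([rect("wrist",im,info),rect("side",sd,None)]))
s=arm.read_state(); print(s["position"],s["clock"],s["gripper_width"])
E
```

```text
(array([ 5.75496627e+02,  2.16786034e+02,  9.15035505e-02, -1.02750895e+00]), np.float64(0.528320860900326), 4000) [495.15621335 151.17035072] [600.39203865 219.07043226]
[494.70024529 152.03150583 199.76863539] 8.0 85.42701530077743
```

View pics/d3.png

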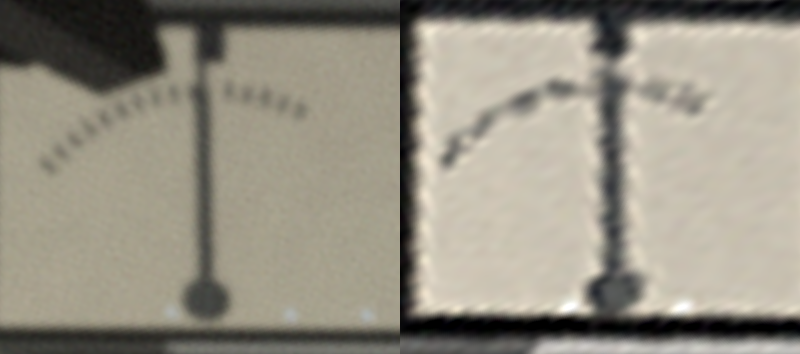

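The pointer now stands on the mark in both views. The wrist view has the tip at (201,85) under the mark at (209,42), and the side view has it in line at x≈610. The error is about 1°, within ±4°. Next I move above the tall cell.

```bash
python3 -c "
from h import *
plan(([460,-124,220],187.6))"
```

```text
now [494.7 152.  199.8] hd 116.0 q [ 0.61  0.23 -0.3  -0.   -1.04 -1.73]
sh [0.304, -0.466, -0.04] tn [0.0003, -0.0002, -0.199] -> [477.  14. 210.]
sh [0.519, -0.2, -0.04] tn [-0.0, 0.0, -0.199] -> [ 460. -124.  220.]
```

Call:
arm_command:
  rows:
    - [[0.304, -0.466, -0.04], [0, 0, -0.2]]
    - [[0.304, -0.466, -0.04], [0, 0, -0.2]]
    - [[0.304, -0.466, -0.04], [0, 0, -0.2]]
    - [[0.304, -0.466, -0.04], [0, 0, -0.2]]
    - [[0.304, -0.466, -0.04], [0, 0, -0.2]]

```text
clock: 8.5
position: [476.8, 12.4, 208.7]
ee_rot: [-0.515, 0.857, 0.001, -0.002]
contact_force: [1.2, -0.5, -0.5]
gripper_width: 85.7
grasp_force: 0.0
```

Call:
arm_command:
  rows:
    - [[0.519, -0.2, -0.04], [0, 0, -0.2]]
    - [[0.519, -0.2, -0.04], [0, 0, -0.2]]
    - [[0.519, -0.2, -0.04], [0, 0, -0.2]]
    - [[0.519, -0.2, -0.04], [0, 0, -0.2]]
    - [[0.519, -0.2, -0.04], [0, 0, -0.2]]

```text
clock: 9.0
position: [459.8, -125.6, 218.5]
ee_rot: [0.755, -0.656, -0.002, 0.001]
contact_force: [-0.1, 0.5, -0.2]
gripper_width: 85.2
grasp_force: 0.0
```

```bash
python3 - <<'E'
from h import *
arm.get_image("top");arm.get_image("top")
s=arm.read_state(); info=arm.camera_info("wrist"); im,d=arm.get_image("wrist")
P=cloud("wrist",d,info); P[d==0]=np.nan
for q in ["sample_cell","short_cell","cell_stand","window_centre"]:
    for a in arm.spot_in("wrist",q)[:3]: u,v=a["position"]; print(q,round(a["score"],2),np.round(a["position"]),P[int(v),int(u)].round(1),px2w("wrist",u,v,z=78,info=info).round(1))
f=fit(P,ST,[464,-164,.132],90); print(f,w2(f[0],[0,40]))
Q=P.reshape(-1,3)
for z0,z1 in [(72,84),(46,54),(12,20)]:
    K=Q[(Q[:,2]>z0)&(Q[:,2]<z1)&(np.hypot(Q[:,0]-464,Q[:,1]+164)<100)]
    if len(K)>5: print(z0,len(K),cv2.minAreaRect(K[:,:2].astype(np.float32)),np.median(K,0))
print(s["position"],heading(R.from_quat(s["ee_rot"])))
c=im.copy()
for p in [(-17,21,78),(17,21,78),(17,59,78),(-17,59,78),(-33,-75,16),(33,-75,16),(33,75,16),(-33,75,16)]:
    u=w2px("wrist",w2(f[0],p),info); cv2.circle(c,tuple(int(k) for k in u.round()),2,(0,0,255),-1)
cv2.imwrite("pics/w2.png",c); t,_=arm.get_image("top"); cv2.imwrite("pics/t2.png",t)
dial("d4")
E
```

```text
sample_cell 0.88 [250. 166.] [ 461.1 -137.2   76.4] [ 460.5 -137.2   78. ]
sample_cell 0.84 [301. 245.] [394.1 -58.3  71.2] [394.8 -60.6  78. ]
short_cell 0.76 [253.  92.] [ 466.7 -208.7   47.8] [ 466.4 -206.6   78. ]
short_cell 0.65 [ 90. 347.] [ 509.3 -109.   282.6] [617.8 102.9  78. ]
short_cell 0.61 [331. 150.] [ 373.5 -160.9   42.8] [ 383.5 -163.8   78. ]
cell_stand 0.65 [254. 123.] [ 461.9 -178.    15.5] [ 462.4 -179.5   78. ]
cell_stand 0.33 [253.  95.] [ 466.4 -206.7   49. ] [ 466.4 -204.6   78. ]
window_centre 0.91 [252. 168.] [ 458.  -136.5   76.1] [ 457.5 -136.4   78. ]
window_centre 0.69 [298. 245.] [396.  -56.7  70.9] [397.7 -59.9  78. ]
(array([ 4.61872376e+02, -1.68561185e+02,  1.36880960e-01, -1.01026310e+00]), np.float64(0.5609009455255878), 4000) [ 456.41421967 -128.93532813]
72 1084 ((456.58917236328125, -131.0413818359375), (33.48616027832031, 34.0986213684082), 7.6357245445251465) [ 456.68152521 -130.36868518   76.95447215]
46 1113 ((463.4012451171875, -184.53428649902344), (33.21199417114258, 79.73782348632812), 7.3603057861328125) [ 466.54443574 -208.21692257   48.98143521]
12 4802 ((464.1884460449219, -163.7178955078125), (163.56503295898438, 152.97962951660156), 53.19470977783203) [ 464.7978093  -175.70561008   14.97821147]
[ 460.18594334 -124.39502796  218.55966759] -172.1278643837007
```

View pics/w2.png

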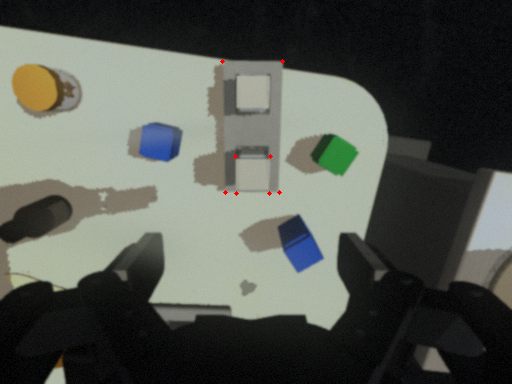

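The overlay of the fitted stand matches the picture. The tall cell's lid is at px (253,175), about (456.5,-130), yaw 7.7°. The short cell is at (253,92), with the blue and green look-alikes aside. I descend with the fingers partly closed.

Call:
arm_command:
  rows:
    - [[0.019, 0.018, 0.15], [0, 0, 0]]
    - [[0.019, 0.018, 0.3], [0, 0, 0]]
    - [[0.019, 0.018, 0.4], [0, 0, 0]]
    - [[0.019, 0.018, 0.4], [0, 0, 0]]
    - [[0.019, 0.018, 0.4], [0, 0, 0]]
  grip: 0.75

```text
clock: 9.95
position: [458.0, -129.2, 120.9]
ee_rot: [0.755, -0.656, 0.0, 0.0]
contact_force: [0.7, 0.2, 0.6]
gripper_width: 64.2
grasp_force: 0.0
```

```bash
python3 - <<'E'
from h import *
s=arm.read_state(); info=arm.camera_info("wrist"); im,d=arm.get_image("wrist")
P=cloud("wrist",d,info); P[d==0]=np.nan
f=fit(P,ST,[461.9,-168.6,.135],90); print(f,w2(f[0],[0,40]))
Q=P.reshape(-1,3); K=Q[(Q[:,2]>73)&(Q[:,2]<81)&(np.hypot(Q[:,0]-457,Q[:,1]+130)<40)]
if len(K)>9: print(len(K),cv2.minAreaRect(K[:,:2].astype(np.float32)))
print(s["gripper_width"]); plan(([456.5,-129.8,35],187.7)); cv2.imwrite("pics/w3.png",im)
E
```

```text
(array([ 4.61791577e+02, -1.68706257e+02,  1.35541617e-01, -1.01597846e+00]), np.float64(0.5091325085271734), 4000) [ 456.38649789 -129.0731259 ]
2287 ((456.7401428222656, -129.65357971191406), (34.14042663574219, 32.2296028137207), 7.468287944793701)
64.24059176282887
now [ 458.7 -129.2  121.6] hd -172.0 q [ 0.07  0.25 -0.5   0.   -0.82  0.07]
sh [0.001, 0.01, 0.346] tn [-0.0007, -0.0002, 0.0017] -> [ 456. -130.   35.]
```

Call:
arm_command:
  rows:
    - [[0, 0.009, 0.12], [0, 0, 0.002]]
    - [[0, 0.009, 0.24], [0, 0, 0.002]]
    - [[0, 0.009, 0.32], [0, 0, 0.002]]
    - [[0, 0.009, 0.346], [0, 0, 0.002]]
    - [[0, 0.009, 0.346], [0, 0, 0.002]]

```text
clock: 10.5
position: [456.0, -129.5, 34.4]
ee_rot: [0.753, -0.658, 0.0, -0.0]
contact_force: [-1.1, -0.1, 0.6]
gripper_width: 64.2
grasp_force: 0.0
```

Call:
arm_command:
  rows:
    - [[0, 0, 0], [0, 0, 0]]
    - [[0, 0, 0], [0, 0, 0]]
    - [[0, 0, 0], [0, 0, 0]]

```text
clock: 10.8
position: [456.0, -129.5, 34.9]
ee_rot: [0.752, -0.659, 0.001, -0.001]
contact_force: [-0.8, -0.1, 0.0]
gripper_width: 64.1
grasp_force: 0.0
```

Call:
arm_command:
  rows:
    - [[0, 0, 0], [0, 0, 0]]
    - [[0, 0, 0], [0, 0, 0]]
    - [[0, 0, 0], [0, 0, 0]]
    - [[0, 0, 0], [0, 0, 0]]
    - [[0, 0, 0], [0, 0, 0]]
  grip: 0.3

```text
clock: 11.3
position: [457.1, -129.5, 34.6]
ee_rot: [0.753, -0.658, 0.002, -0.001]
contact_force: [3.2, -0.4, 4.5]
gripper_width: 33.2
grasp_force: 61.9
```

Call:
arm_command:
  rows:
    - [[0, 0, -0.03], [0, 0, 0]]
    - [[0, 0, -0.08], [0, 0, 0]]
    - [[0, 0, -0.16], [0, 0, 0]]
    - [[0, 0, -0.28], [0, 0, 0]]
    - [[0, 0, -0.4], [0, 0, 0]]

```text
clock: 11.8
position: [452.2, -129.5, 133.1]
ee_rot: [0.752, -0.659, -0.003, 0.002]
contact_force: [0.6, 0.4, -1.1]
gripper_width: 33.4
grasp_force: 61.9
```

Call:
arm_command:
  rows:
    - [[0, 0, -0.1], [0, 0, 0]]
    - [[0, 0, -0.2], [0, 0, 0]]
    - [[0, 0, -0.24], [0, 0, 0]]
    - [[0, 0, -0.24], [0, 0, 0]]
    - [[0, 0, -0.24], [0, 0, 0]]

```text
clock: 12.3
position: [453.7, -129.4, 192.1]
ee_rot: [0.752, -0.659, -0.002, 0.001]
contact_force: [0.6, 0.3, -1.9]
gripper_width: 34.1
grasp_force: 61.9
```

```bash
python3 - <<'E'
from h import *
s=arm.read_state(); info=arm.camera_info("wrist"); im,d=arm.get_image("wrist"); sd,ds=arm.get_image("side")
q=R.from_quat(s["ee_rot"]); p=np.array(s["position"])
print(p,heading(q),s["contact_force"],s["gripper_width"],q.as_matrix()[:,2])
for c,dd,inf in [("wrist",d,info),("side",ds,None)]:
    P=cloud(c,dd,inf); P[dd==0]=np.nan
    L=q.inv().apply(np.nan_to_num(P.reshape(-1,3),nan=1e4)-p)   # tool frame
    K=L[(np.abs(L[:,0])<24)&(np.abs(L[:,1])<19)&(L[:,2]>-60)&(L[:,2]<60)]
    print(c,len(K),np.percentile(K,[2,50,98],axis=0).round(1).tolist() if len(K) else "")
T=w2px("wrist",p,info); print(T)
w=cv2.resize(im[150:384,100:420],None,fx=1.25,fy=1.25,interpolation=cv2.INTER_CUBIC)
u=w2px("side",p).astype(int); print("side px",u); b=sd[max(0,u[1]-40):u[1]+45,u[0]-45:u[0]+45]
b=cv2.resize(b,(int(b.shape[1]*w.shape[0]/b.shape[0]),w.shape[0]),interpolation=cv2.INTER_CUBIC)
cv2.imwrite("pics/c1.png",np.hstack([w,b])[:, :800])
E
```

```text
[ 453.66214793 -129.40846718  192.12761333] -172.43282057499846 [ 0.60503689  0.31685328 -1.89313821] 34.053620124144935 [-3.93452606e-03  6.94213937e-04 -9.99992019e-01]
wrist 10435 [[-13.0, -17.6, -44.2], [10.9, 0.7, -42.0], [19.4, 17.8, 15.4]]
side 508 [[-21.6, -18.2, -50.3], [-17.2, 1.2, -13.6], [11.3, 18.1, 27.4]]
[247.39984463 238.61730307]
side px [329 139]
```

View pics/c1.png

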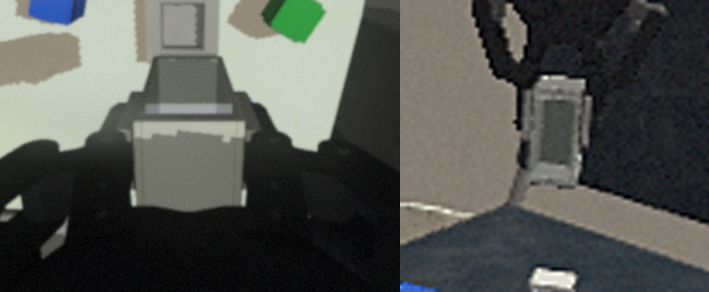

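The cell is held upright by its frosted sides. The side crop shows its clear window facing the +y side, and the short cell is still in the stand. I carry it high over the photometer.

```bash
python3 -c "
from h import *
plan(([600.6,219,190],185.4),step=200)"
```

```text
now [ 453.9 -129.5  192. ] hd -172.4 q [ 0.07  0.16 -0.41 -0.   -1.    0.07]
sh [-0.652, -0.383, 0.003] tn [0.0013, 0.0003, 0.0061] -> [527.  45. 191.]
sh [-0.659, -0.37, 0.004] tn [0.0, 0.0, 0.0061] -> [601. 219. 190.]
```

Call:
arm_command:
  rows:
    - [[-0.09, -0.053, 0], [0, 0, 0.006]]
    - [[-0.23, -0.135, 0], [0, 0, 0.006]]
    - [[-0.37, -0.217, 0], [0, 0, 0.006]]
    - [[-0.51, -0.3, 0], [0, 0, 0.006]]
    - [[-0.652, -0.383, 0], [0, 0, 0.006]]

```text
clock: 12.9
position: [528.2, 46.0, 192.3]
ee_rot: [0.746, -0.666, -0.001, 0.001]
contact_force: [0.9, -0.6, -0.8]
gripper_width: 33.5
grasp_force: 62.0
```

Call:
arm_command:
  rows:
    - [[-0.142, -0.08, 0.001], [0, 0, 0.006]]
    - [[-0.284, -0.16, 0.001], [0, 0, 0.006]]
    - [[-0.42, -0.236, 0.003], [0, 0, 0.006]]
    - [[-0.56, -0.314, 0.004], [0, 0, 0.006]]
    - [[-0.659, -0.37, 0.004], [0, 0, 0.006]]

```text
clock: 13.4
position: [601.7, 220.9, 190.4]
ee_rot: [0.74, -0.672, -0.001, 0.002]
contact_force: [0.1, 0.4, -0.9]
gripper_width: 33.2
grasp_force: 61.9
```

Call:
arm_command:
  rows:
    - [[0, 0, 0], [0, 0, 0]]
    - [[0, 0, 0], [0, 0, 0]]
    - [[0, 0, 0], [0, 0, 0]]

```text
clock: 13.7
position: [601.0, 217.9, 191.7]
ee_rot: [0.74, -0.673, -0.0, 0.001]
contact_force: [-0.7, 0.0, -0.7]
gripper_width: 33.5
grasp_force: 61.9
```

```bash
python3 - <<'E'
from h import *
s=arm.read_state(); info=arm.camera_info("wrist"); im,d=arm.get_image("wrist"); sd,ds=arm.get_image("side")
q=R.from_quat(s["ee_rot"]); p=np.array(s["position"])
for c,dd,inf in [("wrist",d,info),("side",ds,None)]:
    P=cloud(c,dd,inf); P[dd==0]=np.nan
    B=P.reshape(-1,3); B=B[np.hypot(B[:,0]-p[0],B[:,1]-p[1])>45] if c=="wrist" else B
    f=fit(B,PH,[575.5,216.8,.094],190); print(c,f,w2(f[0],[25,0]))
    L=q.inv().apply(np.nan_to_num(P.reshape(-1,3),nan=1e4)-p)
    for z0,z1 in [(-46,-38),(-30,-2),(-2,20)]:
        K=L[(np.abs(L[:,0])<25)&(np.abs(L[:,1])<12)&(L[:,2]>z0)&(L[:,2]<z1)]
        print(z0,len(K),np.percentile(K,[2,20,50,80,98],axis=0).round(1).tolist() if len(K) else "")
T=np.array(info["extrinsics"]); print("cam in tool",q.inv().apply(T[:3,3]-p).round(0),q.as_matrix()[:,2].round(4),s["contact_force"])
plan(([600.6,219,64.6],185.4)); cv2.imwrite("pics/w4.png",im)
E
```

```text
wrist (array([ 5.74272556e+02,  2.18592521e+02,  1.17493725e-01, -9.90466857e-01]), np.float64(0.6471199484000465), 4000) [599.10019508 221.52311101]
-46 4634 [[-13.9, -11.5, -43.6], [-7.3, -7.0, -42.9], [2.9, 0.2, -42.4], [12.4, 7.2, -41.9], [16.5, 11.5, -39.2]]
-30 1105 [[18.8, -11.5, -29.5], [19.0, -7.1, -25.5], [19.2, 0.1, -18.0], [19.4, 7.2, -8.9], [19.7, 11.5, -2.6]]
-2 526 [[18.8, -11.5, -1.5], [19.0, -7.2, 2.1], [19.2, -0.1, 7.9], [19.3, 7.1, 15.1], [19.6, 11.6, 19.6]]
side (array([5.76213844e+02, 2.17600464e+02, 8.94851985e-02, 4.36351798e-02]), np.float64(0.6855950631841283), 4000) [601.11381591 219.83460943]
-46 104 [[-17.7, -11.4, -44.6], [-16.0, -7.8, -44.0], [-10.1, -1.0, -43.5], [2.9, 6.0, -41.1], [14.5, 10.8, -38.3]]
-30 151 [[-20.6, -11.0, -29.1], [-19.6, -6.8, -24.4], [-18.8, -0.2, -16.2], [-18.1, 7.0, -7.8], [-16.7, 11.5, -2.4]]
-2 113 [[-21.1, -11.2, -1.2], [-19.7, -7.2, 2.4], [-19.0, -0.1, 9.1], [-18.0, 6.9, 16.3], [-16.7, 11.3, 19.6]]
cam in tool [  65.    2. -142.] [-0.0023 -0.0013 -1.    ] [-0.70288339  0.00997534 -0.68800636]
now [601.3 217.8 192.6] hd -174.6 q [ 0.6   0.44 -0.01 -0.   -1.13 -0.51]
sh [-0.005, 0.002, 0.512] tn [0.0003, -0.0001, -0.0001] -> [601. 219.  65.]
```

The cell sits centred in the gripper, with its window faces at +19.2 and -18.8 mm. I lower it into the gap.

Call:
arm_command:
  rows:
    - [[-0.006, 0.002, 0.08], [0, 0, 0]]
    - [[-0.006, 0.002, 0.18], [0, 0, 0]]
    - [[-0.006, 0.002, 0.28], [0, 0, 0]]
    - [[-0.006, 0.002, 0.34], [0, 0, 0]]
    - [[-0.006, 0.002, 0.34], [0, 0, 0]]

```text
clock: 14.3
position: [599.4, 218.6, 105.4]
ee_rot: [0.739, -0.673, -0.001, 0.003]
contact_force: [-0.3, -0.3, -1.6]
gripper_width: 33.3
grasp_force: 61.9
```

Call:
arm_command:
  rows:
    - [[0, 0, 0.06], [0, 0, 0]]
    - [[0, 0, 0.12], [0, 0, 0]]
    - [[0, 0, 0.16], [0, 0, 0]]
    - [[0, 0, 0.172], [0, 0, 0]]
    - [[0, 0, 0.172], [0, 0, 0]]

```text
clock: 14.8
position: [601.3, 220.2, 65.2]
ee_rot: [0.74, -0.673, 0.0, -0.0]
contact_force: [-0.3, 0.8, -0.7]
gripper_width: 33.3
grasp_force: 61.9
```

Call:
arm_command:
  rows:
    - [[0, 0, 0], [0, 0, 0]]
    - [[0, 0, 0], [0, 0, 0]]
    - [[0, 0, 0], [0, 0, 0]]
    - [[0, 0, 0], [0, 0, 0]]

```text
clock: 15.2
position: [601.2, 220.4, 65.2]
ee_rot: [0.74, -0.673, 0.0, -0.0]
contact_force: [0.3, -0.3, -2.2]
gripper_width: 33.2
grasp_force: 61.9
```

```bash
python3 - <<'E'
from h import *
info=arm.camera_info("wrist"); im,d=arm.get_image("wrist"); sd,ds=arm.get_image("side"); s=arm.read_state()
q=R.from_quat(s["ee_rot"]); p=np.array(s["position"])
print(p,heading(q),q.as_matrix()[:,2].round(4),s["contact_force"],s["clock"],np.abs(s["joint_vel"]).max())
x=[575.9,217.2,.094]; c,sn=np.cos(x[2]),np.sin(x[2]); M=np.array([[c,sn,0],[-sn,c,0],[0,0,1]])
print("window centre in photometer frame",M@(q.apply([0,0,-7.4])+p-[x[0],x[1],0]))
for cam,dd,inf,im_ in [("wrist",d,info,im),("side",ds,None,sd)]:
    P=cloud(cam,dd,inf); P[dd==0]=1e4; L=(P.reshape(-1,3)-[x[0],x[1],0])@M.T
    K=L[(L[:,0]>5)&(L[:,0]<45)&(np.abs(L[:,1])<30)&(L[:,2]>30)&(L[:,2]<120)]
    print(cam,len(K),np.percentile(K,[2,20,50,80,98],axis=0).round(1).tolist() if len(K) else "")
    # snout faces / head inner faces
    for sg in (1,-1):
        K=L[(L[:,0]>-8)&(L[:,0]<58)&(L[:,1]*sg>62)&(L[:,1]*sg<116)&(np.abs(L[:,2]-96)<3)]
        if len(K)>10: print("head",sg,len(K),np.percentile(K,[1,99],axis=0).round(1).tolist())
a=cv2.resize(sd[190:310,150:310],(540,405),interpolation=cv2.INTER_CUBIC)
xs=[575.9,217.2,.094]
src=np.float32([w2px("side",w2(xs,p)) for p in ([-44,100,48],[-44,5,48],[-128,5,48],[-128,100,48])])
b=cv2.warpPerspective(sd,cv2.getPerspectiveTransform(src,np.float32([[0,0],[258,0],[258,228],[0,228]])),(258,405),flags=cv2.INTER_CUBIC)
cv2.imwrite("pics/f1.png",np.hstack([a,b]))
E
```

```text
[601.1210386  220.3567319   64.98386649] -174.5538874197166 [ 2.e-04  1.e-04 -1.e+00] [-0.49259274  0.41431432 -0.73496544] 15.3 0.0018408289689067466
window centre in photometer frame [25.40446004  0.77471314 72.38386629]
wrist 10705 [[5.9, -18.7, 49.9], [13.8, -18.1, 91.9], [24.5, -9.9, 107.1], [35.1, 3.9, 107.9], [43.5, 13.8, 110.9]]
head -1 20061 [[-6.1, -100.9, 93.2], [54.3, -62.4, 96.4]]
side 577 [[6.2, -13.1, 39.4], [8.4, 5.8, 62.3], [18.5, 16.8, 88.5], [32.9, 19.9, 107.8], [43.7, 21.8, 114.4]]
head 1 309 [[-6.6, 64.0, 93.2], [55.5, 115.7, 99.0]]
head -1 99 [[-7.1, -114.3, 93.2], [45.3, -62.5, 97.4]]
```

View pics/f1.png

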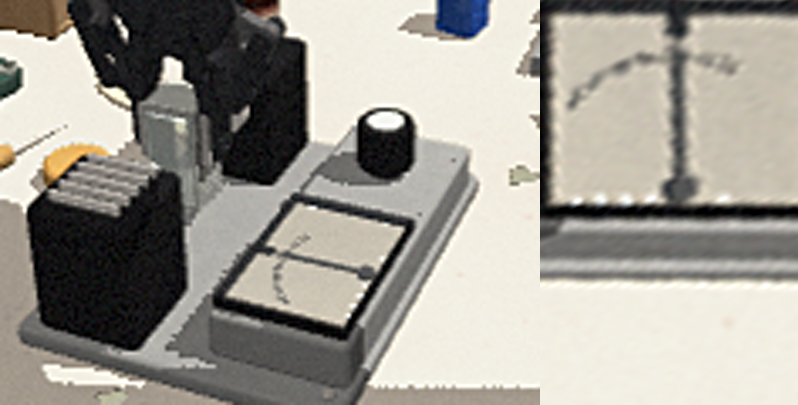

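The cell stands upright between the heads, with the beam centre within about 1 mm of the window centre. The pointer, from its pivot at (680,187) up to (676,50), is on the mark at (677,20). The job is ready to hand in.

```bash
python3 -c "
from bench import arm
print(arm.job_done())"
```

```text
the job is handed in; nothing more can be done
None
```

I handed the job in at about 15 s: the pointer is on its mark and the tall cell is held upright between the heads, its window centre about 1 mm from the light path by my estimate, but the hand-in gave no verdict.

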